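Put the test weights away after checking the balance

TASK

The check of the balance is finished: take the stack of four steel test weights on its pan apart from the top down, smallest weight first and largest last, and set each one upright on the bottom of the round well of its own open wooden case, the one whose well it fits. Set the weights down rather than drop them, do not tip them over, and do not lean on the balance.

Things in the scene. Friction and masses are not known exactly. Their poses are not given: they have to be found in the camera images.
- weight_xs: the smallest of four turned steel test weights, a plain upright cylinder 24 mm in diameter and 20 mm high, about 50 g; a boss 10 mm across stands 3 mm above its top, its underside has a recess 15 mm across, 4 mm deep, which sits loosely over the boss of the weight below. It is the top of the stack. Origin: centre of the underside; z along its axis.
- weight_s: the second smallest of four turned steel test weights, a plain upright cylinder 34 mm in diameter and 22 mm high, about 100 g; a boss 12 mm across stands 3 mm above its top, its underside has a recess 23 mm across, 4 mm deep, which sits loosely over the boss of the weight below. It stands under the smallest in the stack. Origin: centre of the underside; z along its axis.
- weight_m: the second largest of four turned steel test weights, a plain upright cylinder 45 mm in diameter and 25 mm high, about 200 g; a boss 20 mm across stands 3 mm above its top, its underside has a recess 29 mm across, 4 mm deep, which sits loosely over the boss of the weight below. It stands third from the top. Origin: centre of the underside; z along its axis.
- weight_l: the largest of four turned steel test weights, a plain upright cylinder 58 mm in diameter and 34 mm high, about 500 g; a boss 26 mm across stands 3 mm above its top, its underside has a recess 40 mm across, 4 mm deep, which sits loosely over the boss of the weight below. It is the bottom of the stack and stands on the balance pan. Origin: centre of the underside; z along its axis.
- case_xs: fitted wooden case of the smallest weight, open, fixed on the board: base 54 x 54 x 20 mm high with a round well 33 mm across and 8 mm deep, its floor 12 mm above the board (the 24 mm weight has 9 mm of play in all and stands 12 mm proud). The lid, a square hollow tray of the same size, lies folded back flat on the +x side. Origin: on the board under the well's centre; z up.
- case_s: fitted wooden case of the second smallest weight, open, fixed on the board: base 64 x 64 x 21 mm high with a round well 43 mm across and 9 mm deep, its floor 12 mm above the board (the 34 mm weight has 9 mm of play in all and stands 13 mm proud). The lid, a square hollow tray of the same size, lies folded back flat on the +x side. Origin: on the board under the well's centre; z up.
- case_m: fitted wooden case of the second largest weight, open, fixed on the board: base 76 x 76 x 22 mm high with a round well 54 mm across and 10 mm deep, its floor 12 mm above the board (the 45 mm weight has 9 mm of play in all and stands 15 mm proud). The lid, a square hollow tray of the same size, lies folded back flat on the +x side. Origin: on the board under the well's centre; z up.
- case_l: fitted wooden case of the largest weight, open, fixed on the board: base 90 x 90 x 27 mm high with a round well 67 mm across and 15 mm deep, its floor 12 mm above the board (the 58 mm weight has 9 mm of play in all and stands 19 mm proud). The lid, a square hollow tray of the same size, lies folded back flat on the +x side. Origin: on the board under the well's centre; z up.
- balance: a small white electronic balance, fixed on the board, 172 mm wide, on the grey bench board that carries all the work (flat, its top 78 mm above the table); its round steel pan is 118 mm across, flat, and its top is 60 mm above the board. The stack stands near the middle of the pan. Origin: on the board under the pan's centre; the display is on the -x side. The housing reaches 138 mm to -x, 86 mm to +x, and is at most 48 mm high.

How it is judged:
On the way, in this order (a step that is already met when the one before it is completed fails the run):
1. the smallest weight stands released in its own case (horizontal distance between weight_xs and case_xs below 0.008 m and z of weight_xs in the frame of case_xs below 0.015 m and angle between weight_xs's own z axis and vertical below 0.12 rad and contact force between the fingers and weight_xs below 0.1 N and linear speed of weight_xs below 0.02 m/s), for 0.2 s.
2. the second smallest weight stands released in its own case (horizontal distance between weight_s and case_s below 0.008 m and z of weight_s in the frame of case_s below 0.015 m and angle between weight_s's own z axis and vertical below 0.12 rad and contact force between the fingers and weight_s below 0.1 N and linear speed of weight_s below 0.02 m/s), for 0.2 s.
3. the second largest weight stands released in its own case (horizontal distance between weight_m and case_m below 0.008 m and z of weight_m in the frame of case_m below 0.015 m and angle between weight_m's own z axis and vertical below 0.12 rad and contact force between the fingers and weight_m below 0.1 N and linear speed of weight_m below 0.02 m/s), for 0.2 s.
4. the largest weight stands released in its own case (horizontal distance between weight_l and case_l below 0.008 m and z of weight_l in the frame of case_l below 0.015 m and angle between weight_l's own z axis and vertical below 0.12 rad and contact force between the fingers and weight_l below 0.1 N and linear speed of weight_l below 0.02 m/s), for 0.2 s.
At the end, for the whole second after the job is handed in: Each of the four weights stands released and at rest in the well of its own case: its axis within 8 mm of the well's centre, its underside less than 3 mm above the well's floor, upright within 7 degrees (all of step 1 and all of step 2 and all of step 3 and all of step 4); the robot touches nothing.
It fails at once if a weight is dropped (falls free, touching nothing, faster than 0.7 m/s) ((linear speed of weight_xs above 0.7 m/s and contact force between weight_xs and anything else below 0.01 N) or (linear speed of weight_s above 0.7 m/s and contact force between weight_s and anything else below 0.01 N) or (linear speed of weight_m above 0.7 m/s and contact force between weight_m and anything else below 0.01 N) or (linear speed of weight_l above 0.7 m/s and contact force between weight_l and anything else below 0.01 N)).
It fails at once if a weight is tipped over (more than 40 degrees) (angle between any of weight_xs, weight_s, weight_m, weight_l's own z axis and vertical above 0.7 rad).
It fails at once if the gripper leans on the balance with more than 20 N (contact force between the fingers and balance above 20 N).
It also fails if it takes over 122 s, if anything falls off the work surface, if the arm or the gripper's body presses on something with over 40 N, if the wrist force passes 120 N, or if a joint passes its speed limit or range.

ROBOT

A 6-joint arm with a two-finger parallel gripper is mounted at the origin on a cart in front of the work surface, level with it; the furniture and walls round the work are solid. World frame = base frame: x ahead of the robot, y to its left, z up, the work surface at z = 0. Lengths are in m, angles in rad, forces in N, time in s.
With the tool pointing down it reaches from about 0.35 to 0.775 m from the base axis. Payload 7.3 kg.
Tool frame: the origin (TCP) lies on the centre line of the jaws, within the pads' length; the fingertips stand ahead of it and the grasp point (between the pads) lies 11 mm behind it (robot.nose_length is the z of the fingertips in the tool frame, in m); z points along the fingers, y is the line along which they close (so a half turn about z gives the same grasp; the last joint's range is limited). The gripper opens to 92 mm and grips with 3 to 60 N. Pads are 19 mm wide; open, the fingers measure 130 mm over their backs; the gripper's body (75 mm by 190 mm) begins 47 mm behind the grasp point.
Start: joints at [-1.445, 0.342, 1.524, -0, 1.275, -0.146], TCP at [0.141, -0.506, 0.235] pointing down, gripper open.
Joint ranges: [-2.53, 2.53], [-0.77, 2.02], [0.04, 2.7], [-1, 4.14], [0.28, 2.66], [-3.11, 3.11]. Speed limits (rad/s): [2.57, 2.57, 3.14, 3.14, 3.14, 3.14].

INTERFACE

Orientations are given as [roll, pitch, yaw] about the fixed x, y, z axes, in that order (R = Rz(yaw) Ry(pitch) Rx(roll)).
In Python, from cell import robot, cams gives the robot as it stands. The module is installed in compiled form; this text tells all that it offers.
- The arm moves only by the tool carry_out, never from a script. Its argument "deltas" is a list of rows, each a list of 7 numbers: the shift along the tool's x, y, z in cm, then the turn, a rotation vector about the tool's x, y, z in rad, then the opening, from 0 (shut) to 1 (fully open). A call has exactly 8 rows; each row shifts and turns the commanded pose from where the row before left it, along the tool's axes as they then stand; what a row does not reach is not made up. A row lasts 1/12 s, in which the tool goes at most 41.7 mm and 7.16 degrees, less where a joint would pass 70% of its speed; a pose out of reach is approached as far as the arm can. A call is refused whole if a number of a shift passes 4.17 or a number of a turn 0.125, either way. A call with a gripper value outside its range is refused whole. The fingers move at their own pace and stop on an object; "force" is the grip in N (left out, the last holds). Time passes only in rows, so rows that do not move let the fingers close, or fill a call up. It gives the time, the measured TCP pose, the force, the opening and the grip force at its end, in the units of the state.
- robot.observe(): the state, without advancing time (a new reading comes with each control period).
- cams.read_camera(name): name is "side" or "top"; returns a dict with "image" (420x560x3 uint8, blue, green, red), "depth" (420x560 float32, m along the optical axis (not along the pixel's ray), 0 where there is no reading), "fx", "fy", "cx", "cy" (pixels), "world_to_cam" (4x4, takes a point from world to camera coordinates). Camera axes: x right, y up, looking along -z (the intrinsics and any distortion apply to the point x, -y, -z); pixel columns grow to the right and rows downward; lengths in m; the calibration is good to about 2 mm. A picture is of the moment at which its call begins.
- robot.hand_in(): hands the job in; it is judged then, once.
The state is a dict: "time": time; "qpos": joint angles; "qvel": joint speeds; "joint_efforts": joint torques, N m; "tool_pos": TCP position; "tool_rot": TCP orientation; "contact_force": force on the tool from outside, world axes, zero at the start; "torque": the same for the moment, N m; "opening": finger opening in m; "grip_force": force on a finger pad.
Only numpy, scipy, OpenCV 4.12 (cv2) and the standard library are available. Lean on these libraries where they do the work, as an engineer would, in place of code of your own. Each camera call takes 0.05 s, during which the arm holds its last target. There are 200 camera calls.

## Working session

There is one attempt and no reset: what is moved stays moved. The work goes in short steps, Python scripts to look and compute and a tool call to move; the robot and the scene stay as the last step left them, time stands still between calls to the robot, and variables do not carry over. Pictures are saved under pics/ and viewed, at most 14 in all, crops included, and the job is handed in when it is done.

Besides the shell and the picture viewer there is one more tool, called after ">>>" as name(argument=value, ...) on one line, values as JSON. carry_out: Moves the arm, as the interface text tells. Its arguments: {"type":"object","properties":{"deltas":{"type":"array","items":{"type":"array","items":{"type":"number"}}},"force":{"type":"number"}},"required":["deltas"]}

```bash
mkdir -p pics; cat > h.py <<'E'
import numpy as np, cv2
from cell import robot, cams
def pts(c):
    d=c["depth"]; v,u=np.mgrid[:d.shape[0],:d.shape[1]]
    P=np.stack([(u-c["cx"])/c["fx"]*d,-(v-c["cy"])/c["fy"]*d,-d,np.ones_like(d)],-1)
    return P@np.linalg.inv(c["world_to_cam"]).T[:,:3]
E
python3 - <<'E'
from h import *
s=robot.observe(); print(s, robot.nose_length)
for n in("top","side"):
    c=cams.read_camera(n); cv2.imwrite(f"pics/{n}0.png",c["image"]); np.save(f"{n}0.npy",pts(c)); 
    print(n,c["fx"],np.linalg.inv(c["world_to_cam"]).round(3), [k for k in c])
E
```

```text
{'time': 0.0, 'qpos': array([-1.44499857e+00,  3.42710144e-01,  1.52501466e+00,  1.91183899e-05,
        1.27540307e+00, -1.46000516e-01]), 'qvel': array([ 0.00025875, -0.00071234,  0.00084527,  0.0007945 ,  0.00075196,
       -0.00165105]), 'joint_efforts': array([ 1.26172155e-03, -4.31232584e+01, -2.44222766e+01,  7.19306013e-02,
        5.56878909e-02, -1.11565437e-04]), 'tool_pos': array([ 0.14092029, -0.50532363,  0.23405231]), 'tool_rot': array([-3.14007642e+00, -2.41435821e-04,  2.71792507e-01]), 'contact_force': array([ 0.24066064, -0.24724086, -0.00263289]), 'torque': array([ 0.00361615, -0.01032775,  0.02358389]), 'grip_force': 0.0, 'opening': 0.09144779656144822} 0.008
top 540.0913664300386 [[ 0.02   0.986 -0.164  0.293]
 [-1.     0.019 -0.012 -0.003]
 [-0.009  0.164  0.986  1.534]
 [ 0.     0.     0.     1.   ]] ['image', 'depth', 'fx', 'fy', 'cx', 'cy', 'world_to_cam']
side 523.0260648643526 [[-0.96   0.132 -0.249  0.247]
 [-0.28  -0.363  0.888  1.   ]
 [ 0.027  0.922  0.386  0.63 ]
 [ 0.     0.     0.     1.   ]] ['image', 'depth', 'fx', 'fy', 'cx', 'cy', 'world_to_cam']
```

View pics/top0.png

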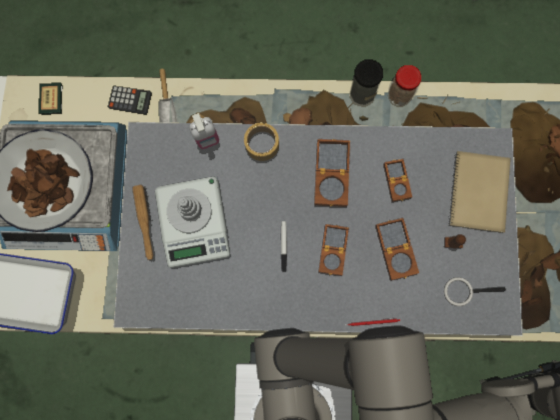

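View pics/side0.png

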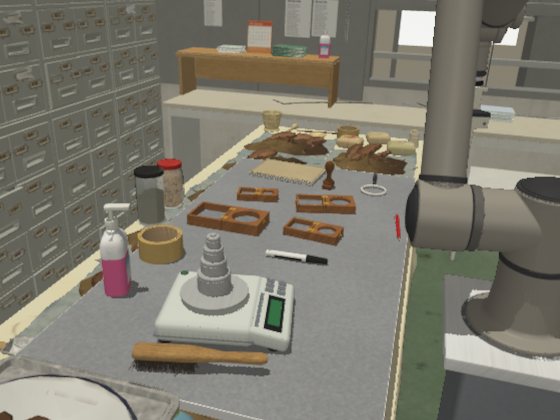

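Top view: the balance is at about (190,222) with the stack at (187,208). The case wells are at about (330,188) large, (333,265) small, (400,262) medium and (400,188) smallest. The side view shows the stack at about (212,265). Next I'll measure them.

```bash
python3 - <<'E'
from h import *
np.set_printoptions(linewidth=250)
P=np.load("top0.npy")
im=cv2.imread("pics/top0.png"); 
# stack: points by height
sub=P[180:240,155:225].reshape(-1,3)
for lo,hi in[(.134,.143),(.169,.177),(.194,.203),(.216,.224),(.234,.25)]:
    q=sub[(sub[:,2]>lo)&(sub[:,2]<hi)]; print(lo,len(q),q.mean(0).round(4) if len(q) else '', (q.min(0).round(3),q.max(0).round(3)) if len(q) else '')
for n,(u,v) in dict(l=(332,188),s=(333,265),m=(401,262),xs=(401,188)).items():
    print(n,P[v,u].round(3)); print(((P[v-20:v+21:2,u-24:u+25:2,2]-.078)*1000).round().astype(int))
b=cv2.resize(im[130:290,300:440],None,fx=4.5,fy=3.75*1,interpolation=cv2.INTER_CUBIC); cv2.imwrite("pics/crop.png",b)
E
```

```text
0.134 925 [0.5516 0.2853 0.1381] (array([0.496, 0.227, 0.134]), array([0.614, 0.344, 0.143]))
0.169 109 [0.549  0.2728 0.1725] (array([0.529, 0.253, 0.169]), array([0.584, 0.307, 0.177]))
0.194 65 [0.5524 0.2716 0.1977] (array([0.534, 0.259, 0.194]), array([0.579, 0.298, 0.203]))
0.216 48 [0.5523 0.2746 0.2194] (array([0.541, 0.264, 0.216]), array([0.571, 0.295, 0.224]))
0.234 70 [0.5563 0.2796 0.2392] (array([0.547, 0.268, 0.234]), array([0.567, 0.291, 0.245]))
l [ 0.632 -0.096  0.086]
[[   0   -3    1   -5   27   21   25   28   24    6    4    9    9   14   10   11   13    9    6   13   31   -7   -1   -2    0]
 [   1    4   -3   -7   23   27   28   34   35   27   26   31   29   25   28   25   30   29   18   28   26   -5   -6    1   -4]
 [  -1    3   -7   -3   25   23   28   26   27   27   27   30   28   22   23   23   26   22   29   24   29   -2   -2    0    3]
 [  -1    6   -1    2   27   36   27   26   29   26   24   27   33   31   29   24   25   22   27   28   26   -1    3    0   -4]
 [   3   -2   -3   -1   29   24   22   24   26   27   26   23   18   23   28   25   28   25   29
[... 8998 characters left out ...]
 19   16    6   -2   -4   -7   -4   -5    1   -1    4    2]
 [   1    3    0    1   -2   -6   -4    0   11    8    7    1    1    1   -1   -2   -1   -4   -3   -3    7   -3   -5    2    1]
 [  -4   -1    3    2    0   -3    2    0   -5   -5   -2   -7    8    3   -2    1   -1   -4   -1    0   -4    4   -3    1    0]
 [  -5    0   -3    0    0    1   -2    4   -1    2   -1   -3    6   -7   -3    2    0   -3    3    3   -3   -5   -4    2   -5]
 [   1    5    0   -5    5    1   -5   -3    5   -3    2    6   -1   -1   -2    0    2   -2   -4    3   -4    2   -4   -9   -1]
 [  -2    1    1   -2    5    2   -4    0    3    1   -3   -4   -2    1    0   -4   -2    1    1    2    0   -2    4   -4   -5]]
```

View pics/crop.png

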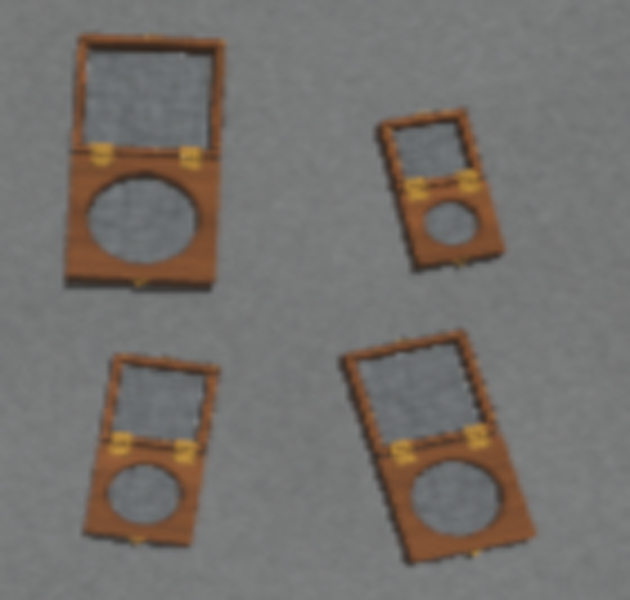

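The crop shows the four wells as grey discs inside brown bases. By size they are L top-left, XS top-right, S bottom-left and M bottom-right. I'll cast the disc centroids onto the mid-depth plane.

```bash
cat >> h.py <<'E'
def ray(c,u,v,z):
    T=np.linalg.inv(c["world_to_cam"]); d=T[:3,:3]@[(u-c["cx"])/c["fx"],-(v-c["cy"])/c["fy"],-1]; o=T[:3,3]
    return o+d*(z-o[2])/d[2]
def blobs(c,mask):
    n,l,s,ce=cv2.connectedComponentsWithStats(mask.astype(np.uint8),connectivity=4); return l,s,ce
E
python3 - <<'E'
from h import *
K=4
S=dict(l=((332,188),27,15,67),s=((333,265),21,9,43),m=((401,262),22,10,54),xs=((401,188),20,8,33))
for n in("top","side"):
    c=cams.read_camera(n); im=cv2.resize(c["image"],None,fx=K,fy=K,interpolation=cv2.INTER_CUBIC).astype(int)
    brown=(im[...,2]-im[...,0])>28
    l,s,ce=blobs(c,~brown)
    T=c["world_to_cam"]
    for k,((u,v),h,dep,dia) in S.items():
        z=.078+h/1e3-dep/2e3
        if n=="top": p=(u,v)
        else:
            q=T@np.r_[S[k][0][:0],W[k],1]; p=(c["fx"]*q[0]/-q[2]+c["cx"],c["cy"]-c["fy"]*q[1]/-q[2])
        i=l[int(p[1]*K),int(p[0]*K)]; a=s[i]; m=((ce[i]+.5)/K-.5)
        w=ray(c,*m,z); 
        if n=="top": W=globals().get("W",{}); W[k]=w
        x0=ray(c,a[0]/K,m[1],z);x1=ray(c,(a[0]+a[2])/K,m[1],z)
        print(n,k,p,m.round(1),w.round(4),"width",np.linalg.norm(x1-x0).round(4),dia)
    # xs weight top / stack bounding
    P=pts(c)
    if n=="top":
        r=[((P[180:240,155:225,2]>a)&(P[180:240,155:225,2]<b)) for a,b in[(.229,.26)]][0]
        ys,xs=np.nonzero(r); print("xs top",ray(c,xs.mean()+155,ys.mean()+180,.2395).round(4),len(xs))
        cv2.imwrite("pics/stack.png",cv2.resize(c["image"][170:250,145:235],None,fx=6,fy=6,interpolation=cv2.INTER_CUBIC))
    else:
        cv2.imwrite("pics/stackside.png",cv2.resize(c["image"][215:325,150:300],None,fx=5,fy=5,interpolation=cv2.INTER_CUBIC))
E
```

```text
top l (332, 188) [331.3 188. ] [ 0.6291 -0.0937  0.0975] width 0.0667 67
top s (333, 265) [331.7 261.4] [ 0.4293 -0.0964  0.0945] width 0.044 43
top m (401, 262) [401.  262.3] [ 0.4303 -0.2808  0.095 ] width 0.0532 54
top xs (401, 188) [399.9 189.1] [ 0.6304 -0.2807  0.094 ] width 0.032 33
xs top [0.5558 0.2791 0.2395] 80
side l (np.float64(244.65719611974905), np.float64(218.61255084379263)) [245.6 218.2] [ 0.6278 -0.0968  0.0975] width 0.0572 67
side s (np.float64(325.5880775793928), np.float64(231.28068285538535)) [326.3 230.7] [ 0.4284 -0.1001  0.0945] width 0.0391 43
side m (np.float64(338.7333796533921), np.float64(202.26573350016793)) [339.6 201.7] [ 0.4289 -0.2854  0.095 ] width 0.0471 54
side xs (np.float64(266.7867008817789), np.float64(192.98692659583963)) [267.6 192.4] [ 0.6296 -0.2857  0.094 ] width 0.0249 33
```

View pics/stack.png

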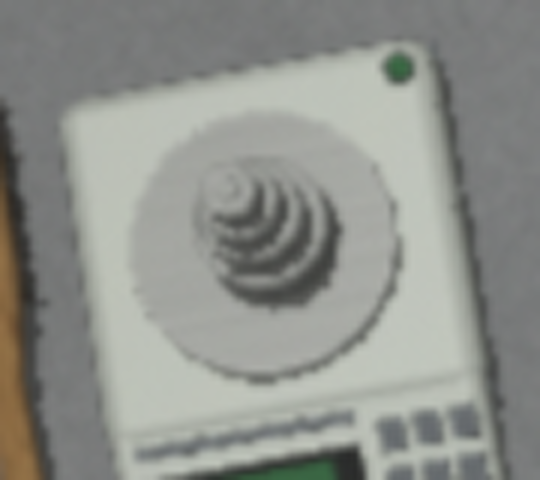

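View pics/stackside.png

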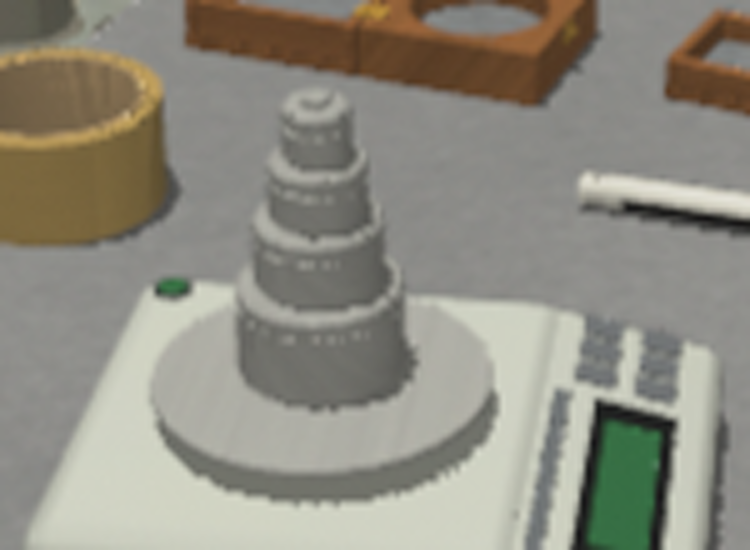

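>>> carry_out(deltas=[[2.5,-3,-1,0,0,0.0906,1],[2.5,-3,-1,0,0,0.0906,1],[2.5,-3,-1,0,0,0.0906,1],[2.5,-3,-1,0,0,0,1],[2.5,-3,-1,0,0,0,1],[2.5,-3,-1,0,0,0,1],[2.5,-3,-1,0,0,0,1],[2.5,-3,0,0,0,0,1]], force=15)

```text
time: 0.87
tool_pos: [0.3246, -0.2528, 0.3066]
tool_rot: [3.139, -0.002, -0.0]
contact_force: [1.1, -0.9, 0.3]
opening: 0.0918
grip_force: 0.0
```

The stack crops show the weights upright and roughly concentric on the pan, with the XS boss at about crop (229,185). The targets agree between the two views to within 2–5 mm. Moving to the stack.

>>> carry_out(deltas=[[1.4,-3.3,0,0,0,0,1],[1.4,-3.3,0,0,0,0,1],[1.4,-3.3,0,0,0,0,1],[1.4,-3.3,0,0,0,0,1],[1.4,-3.3,0,0,0,0,1],[1.4,-3.3,0,0,0,0,1],[1.4,-3.3,0,0,0,0,1],[1.4,-3.3,0,0,0,0,1]])

```text
time: 1.53
tool_pos: [0.4356, 0.0119, 0.3047]
tool_rot: [3.141, -0.0, 0.0]
contact_force: [0.4, -0.9, -0.8]
opening: 0.0919
grip_force: 0.0
```

>>> carry_out(deltas=[[1.4,-3.3,0,0,0,0,1],[1.4,-3.3,0,0,0,0,1],[1.4,-3.3,0,0,0,0,1],[1.4,-3.3,0,0,0,0,1],[1.4,-3.3,0,0,0,0,1],[1.4,-3.3,0,0,0,0,1],[0,0,0,0,0,0,1],[0,0,0,0,0,0,1]])

```text
time: 2.2
tool_pos: [0.5193, 0.2095, 0.3036]
tool_rot: [3.141, 0.002, 0.003]
contact_force: [-0.9, 0.4, 0.7]
opening: 0.0921
grip_force: 0.0
```

>>> carry_out(deltas=[[1.2,-2.3,0,0,0,0,1],[1.2,-2.3,0,0,0,0,0.6],[1.2,-2.3,0,0,0,0,0.4],[0,0,0,0,0,0,0.4],[0,0,1.7,0,0,0,0.4],[0,0,1.7,0,0,0,0.4],[0,0,1.7,0,0,0,0.4],[0,0,0,0,0,0,0.4]], force=4)

```text
time: 2.87
tool_pos: [0.5536, 0.2749, 0.2502]
tool_rot: [3.139, 0.006, -0.001]
contact_force: [0.5, -0.8, -0.3]
opening: 0.0495
grip_force: 0.0
```

```bash
python3 - <<'E'
from h import *
s=robot.observe(); print(s["tool_pos"],s["opening"])
c=cams.read_camera("side"); cv2.imwrite("pics/g1.png",cv2.resize(c["image"][170:290,150:280],None,fx=5,fy=5,interpolation=cv2.INTER_CUBIC))
E
```

```text
[0.55362378 0.27494796 0.25024967] 0.049542701685600946
```

View pics/g1.png

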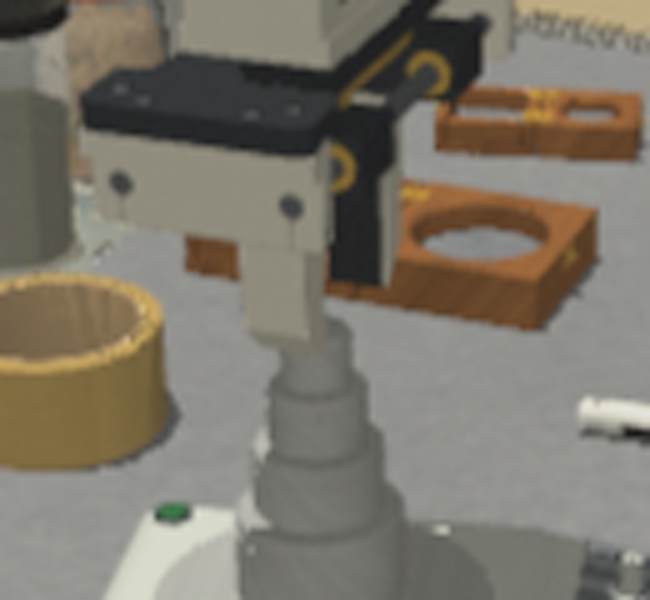

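The picture shows the +y finger's tip just above and in front of the XS weight, at about crop (285,341) → px (207,238). The weight's top is behind it, slightly to the right. I'll work out the relative offset.

```bash
python3 - <<'E'
from h import *
c=cams.read_camera("side"); P=pts(c)
print("tip ray",ray(c,206.6,238.2,.242),"boss ray",ray(c,213.2,235.,.242), ray(c,213.2,234.2,.242))
q=P[228:237,201:213].reshape(-1,3); print("finger face depth",np.median(q,0), q.min(0),q.max(0))
q=P[242:248,208:219]; print("xs side",np.median(q.reshape(-1,3),0)); print((P[243:247,204:224,:2].mean(0)*1000).round().T)
E
```

```text
tip ray [0.55838672 0.29618425 0.242     ] boss ray [0.55277371 0.28182981 0.242     ] [0.55391194 0.27908412 0.242     ]
finger face depth [0.55118068 0.31289308 0.26237951] [ 0.54168148 -0.00155072  0.08138968] [0.70397095 0.31736935 0.27086241]
xs side [0.55075933 0.28762943 0.22744081]
[[626. 597. 566. 562. 560. 557. 479. 554. 552. 551. 549. 548. 547. 545.
  544. 544. 543. 544. 568. 616.]
 [157. 216. 283. 288. 288. 289. 467. 290. 289. 288. 287. 287. 285. 285.
  283. 279. 276. 271. 206.  81.]]
```

>>> carry_out(deltas=[[0.2,-0.45,0,0,0,0,0.4],[0,0,0.7,0,0,0,0.4],[0,0,0.65,0,0,0,0.4],[0,0,0,0,0,0,0.4],[0,0,0,0,0,0,0.33],[0,0,0,0,0,0,0.3],[0,0,0,0,0,0,0.28],[0,0,0,0,0,0,0.27]])

```text
time: 3.63
tool_pos: [0.5575, 0.2815, 0.2404]
tool_rot: [3.142, -0.0, -0.0]
contact_force: [-0.7, 0.5, 0.6]
opening: 0.0254
grip_force: 0.2
```

>>> carry_out(deltas=[[0,0,0,0,0,0,0.26],[0,0,0,0,0,0,0.25],[0,0,0,0,0,0,0.24],[0,0,0,0,0,0,0.23],[0,0,0,0,0,0,0.2],[0,0,0,0,0,0,0.2],[0,0,0,0,0,0,0.1],[0,0,0,0,0,0,0]], force=5)

```text
time: 4.3
tool_pos: [0.5575, 0.2815, 0.2404]
tool_rot: [3.141, -0.0, -0.0]
contact_force: [0.4, -1.3, 2.6]
opening: 0.0237
grip_force: 5.0
```

>>> carry_out(deltas=[[0,0,0,0,0,0,0],[0,0,-0.5,0,0,0,0],[0,0,-1,0,0,0,0],[0,0,-1.5,0,0,0,0],[0,0,-1.5,0,0,0,0],[0,1,-1,0,0,0,0],[0.3,2,0,0,0,0,0],[0.5,3,0,0,0,0,0]], force=15)

```text
time: 4.97
tool_pos: [0.5651, 0.2224, 0.2965]
tool_rot: [-3.14, -0.002, 0.003]
contact_force: [0.5, -0.6, 0.1]
opening: 0.0226
grip_force: 15.0
```

>>> carry_out(deltas=[[0.5,3.3,0,0,0,0,0],[0.5,3.3,0,0,0,0,0],[0.5,3.3,0,0,0,0,0],[0.5,3.3,0,0,0,0,0],[0.5,3.3,0,0,0,0,0],[0.5,3.3,0,0,0,0,0],[0.5,3.3,0,0,0,0,0],[0.5,3.3,0,0,0,0,0]])

```text
time: 5.63
tool_pos: [0.6051, -0.0446, 0.2958]
tool_rot: [3.142, -0.0, -0.0]
contact_force: [0.4, 0.8, 0.1]
opening: 0.0233
grip_force: 15.0
```

>>> carry_out(deltas=[[0.4,3.3,0,0,0,0,0],[0.4,3.3,0,0,0,0,0],[0.4,3.3,0,0,0,0,0],[0.4,3.3,0,0,0,0,0],[0.4,3.3,0,0,0,0,0],[0.3,3,0,0,0,0,0],[0.2,2,0,0,0,0,0],[0,0,0,0,0,0,0]])

```text
time: 6.3
tool_pos: [0.6294, -0.2626, 0.2945]
tool_rot: [3.14, 0.001, -0.005]
contact_force: [-0.3, -1.1, -1.4]
opening: 0.023
grip_force: 15.0
```

>>> carry_out(deltas=[[0.2,1,2.2,0,0,0,0],[0,0.9,2.2,0,0,0,0],[0,0,3,0,0,0,0],[0,0,3,0,0,0,0],[0,0,3,0,0,0,0],[0,0,2,0,0,0,0],[0,0,0.5,0,0,0,0],[0,0,0,0,0,0,0]])

```text
time: 6.97
tool_pos: [0.6315, -0.2757, 0.1349]
tool_rot: [-3.14, 0.003, 0.0]
contact_force: [-0.7, 0.8, -0.0]
opening: 0.0231
grip_force: 15.0
```

```bash
python3 - <<'E'
from h import *
s=robot.observe(); print(s["tool_pos"],s["opening"])
c=cams.read_camera("side"); cv2.imwrite("pics/p1.png",cv2.resize(c["image"][140:230,200:330],None,fx=6,fy=6,interpolation=cv2.INTER_CUBIC))
E
```

```text
[ 0.63153897 -0.27566308  0.13490039] 0.02305627912936238
```

View pics/p1.png

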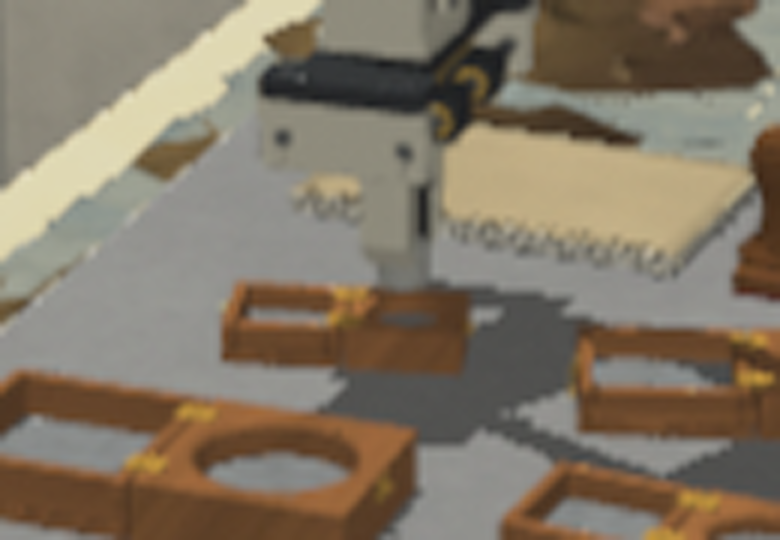

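The weight hangs at crop (405,285), directly above the well at crop (408,318), so it lines up in x. I'll let it settle, then correct y.

>>> carry_out(deltas=[[0,0,0,0,0,0,0],[0,0,0,0,0,0,0],[0,0,0.5,0,0,0,0],[0,0,0,0,0,0,0],[0,0,0,0,0,0,0],[0,0,0,0,0,0,0],[0,0,0,0,0,0,0],[0,0,0,0,0,0,0]])

```text
time: 7.68
tool_pos: [0.6324, -0.2765, 0.1313]
tool_rot: [3.141, -0.0, -0.0]
contact_force: [-0.8, -0.5, -0.1]
opening: 0.0231
grip_force: 15.0
```

>>> carry_out(deltas=[[-0.1,0.45,0,0,0,0,0],[0,0,0.4,0,0,0,0],[0,0,0.4,0,0,0,0],[0,0,0.4,0,0,0,0],[0,0,0.3,0,0,0,0],[0,0,0.2,0,0,0,0],[0,0,0.1,0,0,0,0],[0,0,0,0,0,0,0]])

```text
time: 8.35
tool_pos: [0.6313, -0.2809, 0.1128]
tool_rot: [-3.141, 0.0, 0.0]
contact_force: [-0.4, -0.2, -0.4]
opening: 0.0228
grip_force: 15.0
```

>>> carry_out(deltas=[[0,0,0.1,0,0,0,0],[0,0,0,0,0,0,0],[0,0,0.05,0,0,0,0],[0,0,0,0,0,0,0],[0,0,0.05,0,0,0,0],[0,0,0,0,0,0,0],[0,0,0,0,0,0,0],[0,0,0,0,0,0,0]])

```text
time: 9.02
tool_pos: [0.6315, -0.2811, 0.1114]
tool_rot: [3.141, -0.0, 0.0]
contact_force: [-0.5, 1.3, 0.6]
opening: 0.0225
grip_force: 15.0
```

>>> carry_out(deltas=[[0,0,0.05,0,0,0,0.2],[0,0,0,0,0,0,0.25],[0,0,0,0,0,0,0.28],[0,0,0,0,0,0,0.32],[0,0,0,0,0,0,0.4],[0,0,0,0,0,0,0.45],[0,0,-0.5,0,0,0,0.5],[0,0,-2,0,0,0,0.5]])

```text
time: 9.68
tool_pos: [0.6296, -0.28, 0.1324]
tool_rot: [-3.138, 0.006, -0.0]
contact_force: [0.2, 0.7, 0.4]
opening: 0.0452
grip_force: 0.0
```

>>> carry_out(deltas=[[0,0,-4,0,0,0,0.5],[0,-1,-4,0,0,0,0.5],[0,-2,-4,0,0,0,0.5],[-0.4,-3.3,-4,0,0,0,0.5],[-0.5,-3.3,0,0,0,0,0.6],[-0.5,-3.3,0,0,0,0,0.6],[-0.5,-3.3,0,0,0,0,0.6],[-0.5,-3.3,0,0,0,0,0.6]])

```text
time: 10.35
tool_pos: [0.6076, -0.0925, 0.2857]
tool_rot: [3.141, -0.001, -0.0]
contact_force: [0.5, 0.4, 0.4]
opening: 0.0551
grip_force: 0.0
```

```bash
python3 - <<'E'
from h import *
s=robot.observe(); print(s["tool_pos"],s["opening"])
a=cams.read_camera("side"); c=cams.read_camera("top")
A=cv2.resize(a["image"][170:230,220:310],None,fx=4,fy=4,interpolation=cv2.INTER_CUBIC)
B=cv2.resize(c["image"][155:215,365:435],None,fx=4,fy=4,interpolation=cv2.INTER_CUBIC)
D=cv2.resize(c["image"][180:240,155:215],None,fx=4,fy=4,interpolation=cv2.INTER_CUBIC)
cv2.imwrite("pics/p2.png",np.hstack([A,B]))
P=pts(c)
r=P[180:192,393:407,2]; print(((P[182:198:1,392:408,2]-.078)*1e3).round().astype(int))
E
```

```text
[ 0.60762835 -0.09246383  0.28566184] 0.05514540024390272
[[  19   16   24   17   20   17   22   20   17   19   21   19   18   13
    23   20]
 [  22   21   19   18   16   20   19   17   12   12   20   21   20   18
    17   14]
 [  16   21   22   22   22   18   27   32   29   33   30   21   20   16
    18   21]
 [  21   19   20   11   15   23   27   32   36   28   29   29   12   19
    21   20]
 [  25   19   17    9   25   36   26   35   32   32   37   34   30   16
    15   19]
 [  24   16   13    9   28   25   33   32   28   31   32   30   34   21
    14   20]
 [  18   17   10   13   28   25   41   28   36   35   36   34   30    9
    18   17]
 [  19   26   11   11   23   29   29   29   26   31   29   30   27    6
    17   21]
 [  17   21   10   12   20   35   33   32   31   34   33   34   25    8
    21   17]
 [  18   21   15    7   11   18   27   32   32   31   26   33   11   14
    22   20]
 [  21   18   21   12   10   18   15   20   30   25   22   10   12   20
    19   20]
 [  22   23   20   17   13   13   16   14   11   10   10   12   14   15
    20   22]
 [  16   16   13   19   21   19   12   14   12 1456   11   15   23   23
    19   23]
 [  26   24   22   17   23   17   21 1456   20   22   18   25   22   22
    21   19]
 [  18   22   24   20   22   25   22   22   20   19   19   24   17   16
    21   19]
 [  18   19   18   22   16   18   17   21   21   24   15   15   24   19
    22   20]]
```

View pics/p2.png

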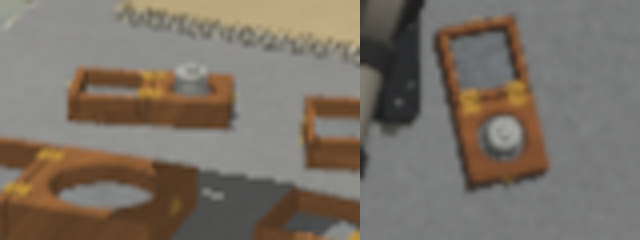

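XS stands in its well: its top is about 32 mm above the board and it is upright. Now I'll locate weight S.

```bash
cat >> h.py <<'E'
def top_of(z):
    c=cams.read_camera("top"); P=pts(c)[170:250,145:235]
    m=(abs(P[...,2]-z-.001)<.011).astype(np.uint8); l,s,ce=blobs(c,m); i=1+np.argmax(s[1:,4]); 
    a=s[i]; u=(a[0]+(a[2]-1)/2+145, a[1]+(a[3]-1)/2+170)
    print("centroid",ray(c,ce[i][0]+145,ce[i][1]+170,z).round(4),"box",ray(c,*u,z).round(4),"n",a[4],"diam est",2*np.sqrt(a[4]/np.pi)*(1.52-z)/540, a[2:4])
E
python3 -c "
from h import *
top_of(.219)"
```

```text
centroid [0.5559 0.2791 0.219 ] box [0.5558 0.2785 0.219 ] n 147 diam est 0.03296076352518438 [14 13]
```

>>> carry_out(deltas=[[-0.4,-3.3,0,0,0,0,0.6],[-0.4,-3.3,0,0,0,0,0.6],[-0.4,-3.3,0,0,0,0,0.6],[-0.4,-3.3,0,0,0,0,0.6],[-0.4,-3.3,0,0,0,0,0.6],[-0.4,-3.3,0,0,0,0,0.6],[-0.4,-3.3,0,0,0,0,0.6],[-0.4,-3.3,0,0,0,0,0.6]])

```text
time: 11.17
tool_pos: [0.5765, 0.1704, 0.2851]
tool_rot: [3.141, -0.0, -0.001]
contact_force: [0.3, 0.5, 0.4]
opening: 0.0549
grip_force: 0.0
```

>>> carry_out(deltas=[[-0.4,-3.3,0,0,0,0,0.6],[-0.4,-3.3,0,0,0,0,0.6],[-0.4,-2,0,0,0,0,0.6],[0,-1,0,0,0,0,0.6],[0,0,0,0,0,0,0.6],[0,0,0,0,0,0,0.6],[0,0,0,0,0,0,0.6],[0,0,0,0,0,0,0.6]])

```text
time: 11.83
tool_pos: [0.5648, 0.2643, 0.2851]
tool_rot: [3.141, -0.0, -0.002]
contact_force: [-0.1, -0.4, -0.6]
opening: 0.0547
grip_force: 0.0
```

>>> carry_out(deltas=[[-0.4,-0.8,0,0,0,0,0.6],[-0.45,-0.75,0,0,0,0,0.6],[0,0,2,0,0,0,0.6],[0,0,2,0,0,0,0.6],[0,0,2,0,0,0,0.55],[0,0,0.8,0,0,0,0.5],[0,0,0,0,0,0,0.5],[0,0,0,0,0,0,0.5]], force=5)

```text
time: 12.5
tool_pos: [0.5557, 0.2819, 0.2175]
tool_rot: [-3.142, -0.0, 0.0]
contact_force: [0.4, -0.3, 0.2]
opening: 0.0463
grip_force: 0.0
```

>>> carry_out(deltas=[[0,0.15,0.1,0,0,0,0.48],[0,0,0,0,0,0,0.46],[0,0,0,0,0,0,0.44],[0,0,0,0,0,0,0.42],[0,0,0,0,0,0,0.4],[0,0,0,0,0,0,0.38],[0,0,0,0,0,0,0.36],[0,0,0,0,0,0,0.34]])

```text
time: 13.17
tool_pos: [0.5558, 0.2799, 0.2162]
tool_rot: [3.141, -0.0, -0.0]
contact_force: [-0.2, -1.1, 2.5]
opening: 0.0336
grip_force: 5.0
```

>>> carry_out(deltas=[[0,0,0,0,0,0,0.3],[0,0,0,0,0,0,0.2],[0,0,0,0,0,0,0.1],[0,0,0,0,0,0,0],[0,0,0,0,0,0,0],[0,0,0,0,0,0,0],[0,0,0,0,0,0,0],[0,0,0,0,0,0,0]], force=18)

```text
time: 13.83
tool_pos: [0.5558, 0.2799, 0.2162]
tool_rot: [3.141, -0.0, -0.0]
contact_force: [0.2, -3.3, 4.6]
opening: 0.0335
grip_force: 18.0
```

>>> carry_out(deltas=[[0,0,-0.5,0,0,0,0],[0,0,-1,0,0,0,0],[0,0,-1.5,0,0,0,0],[0,0,-1.5,0,0,0,0],[-0.5,1.5,-0.5,0,0,0,0],[-1,3,0,0,0,0,0],[-1.1,3.3,0,0,0,0,0],[-1.1,3.3,0,0,0,0,0]])

```text
time: 14.5
tool_pos: [0.518, 0.1689, 0.2663]
tool_rot: [-3.141, -0.0, 0.002]
contact_force: [0.2, -0.1, -0.8]
opening: 0.0332
grip_force: 18.0
```

>>> carry_out(deltas=[[-1.1,3.3,0,0,0,0,0],[-1.1,3.3,0,0,0,0,0],[-1.1,3.3,0,0,0,0,0],[-1.1,3.3,0,0,0,0,0],[-1.1,3.3,0,0,0,0,0],[-1.1,3.3,0,0,0,0,0],[-1.1,3.3,0,0,0,0,0],[-0.6,2,0,0,0,0,0]])

```text
time: 15.17
tool_pos: [0.4348, -0.084, 0.2667]
tool_rot: [3.141, -0.001, -0.001]
contact_force: [1.4, -0.2, -1.3]
opening: 0.0331
grip_force: 18.0
```

>>> carry_out(deltas=[[0,0,0,0,0,0,0],[0,0,3,0,0,0,0],[0,0,3,0,0,0,0],[0,0,3,0,0,0,0],[0,0,2.5,0,0,0,0],[0,0,1,0,0,0,0],[0,0,0,0,0,0,0],[0,0,0,0,0,0,0]])

```text
time: 15.83
tool_pos: [0.4361, -0.0812, 0.1413]
tool_rot: [-3.141, 0.0, 0.001]
contact_force: [0.4, -0.9, -0.2]
opening: 0.0333
grip_force: 18.0
```

>>> carry_out(deltas=[[-0.35,0.8,0,0,0,0,0],[-0.4,0.75,0,0,0,0,0],[0,0,0,0,0,0,0],[0,0,0.7,0,0,0,0],[0,0,0.8,0,0,0,0],[0,0,0.4,0,0,0,0],[0,0,0,0,0,0,0],[0,0,0,0,0,0,0]])

```text
time: 16.5
tool_pos: [0.4279, -0.0972, 0.1215]
tool_rot: [-3.141, 0.001, 0.0]
contact_force: [-0.6, 0.0, -0.5]
opening: 0.0334
grip_force: 18.0
```

>>> carry_out(deltas=[[0.05,0,0.4,0,0,0,0],[0,0,0.4,0,0,0,0],[0,0,0.25,0,0,0,0],[0,0,0.1,0,0,0,0],[0,0,0.05,0,0,0,0],[0,0,0,0,0,0,0],[0,0,0,0,0,0,0],[0,0,0,0,0,0,0]])

```text
time: 17.17
tool_pos: [0.4288, -0.0975, 0.1102]
tool_rot: [3.141, -0.0, -0.0]
contact_force: [0.3, -0.2, -0.1]
opening: 0.0331
grip_force: 18.0
```

>>> carry_out(deltas=[[0,0,0.1,0,0,0,0],[0,0,0.05,0,0,0,0],[0,0,0,0,0,0,0.3],[0,0,0,0,0,0,0.36],[0,0,0,0,0,0,0.4],[0,0,0,0,0,0,0.44],[0,0,0,0,0,0,0.5],[0,0,0,0,0,0,0.6]])

```text
time: 17.83
tool_pos: [0.4287, -0.0974, 0.1084]
tool_rot: [3.142, 0.0, 0.0]
contact_force: [-0.9, 0.3, -0.0]
opening: 0.0485
grip_force: 0.0
```

>>> carry_out(deltas=[[0,0,0,0,0,0,0.6],[0,0,-1,0,0,0,0.6],[0,0,-3,0,0,0,0.6],[0,0,-4,0,0,0,0.6],[0,-1,-4,0,0,0,0.6],[0.5,-3,-4,0,0,0,0.7],[1.1,-3.3,0,0,0,0,0.7],[1.1,-3.3,0,0,0,0,0.7]])

```text
time: 18.5
tool_pos: [0.456, 0.0041, 0.2642]
tool_rot: [3.141, -0.006, -0.002]
contact_force: [0.0, -0.8, -0.3]
opening: 0.0637
grip_force: 0.0
```

>>> carry_out(deltas=[[1.1,-3.3,0,0,0,0,0.7],[1.1,-3.3,0,0,0,0,0.7],[0,0,0,0,0,0,0.7],[0,0,0,0,0,0,0.7],[0,0,0,0,0,0,0.7],[0,0,0,0,0,0,0.7],[0,0,0,0,0,0,0.7],[0,0,0,0,0,0,0.7]])

```text
time: 19.17
tool_pos: [0.4767, 0.0684, 0.2617]
tool_rot: [3.141, -0.0, -0.002]
contact_force: [-0.5, 0.6, 0.0]
opening: 0.0642
grip_force: 0.0
```

```bash
cat >> h.py <<'E'
def placed(u,v,z,well):
    c=cams.read_camera("top"); P=pts(c)[v-16:v+17,u-16:u+17]
    m=(abs(P[...,2]-z-.001)<.007).astype(np.uint8); l,s,ce=blobs(c,m); i=1+np.argmax(s[1:,4])
    w=ray(c,ce[i][0]+u-16,ce[i][1]+v-16,z); print("n",s[i][4],"h",P[l==i][:,2].mean()-.078,w.round(4),"off mm",((w[:2]-well)*1e3).round(1)); return c
E
python3 - <<'E'
from h import *
print(robot.observe()["tool_pos"])
placed(332,262,.112,(.4293,-.0964)); placed(400,188,.110,(.6304,-.2807)); top_of(.197)
a=cams.read_camera("side");cv2.imwrite("pics/p3.png",cv2.resize(a["image"][160:320,180:360],None,fx=4,fy=3.5,interpolation=cv2.INTER_CUBIC))
E
```

```text
[0.47669625 0.06844997 0.26174103]
n 118 h 0.034335585355364795 [ 0.4301 -0.0962  0.112 ] off mm [0.8 0.2]
n 60 h 0.0325371521840767 [ 0.63   -0.2785  0.11  ] off mm [-0.4  2.2]
centroid [0.5559 0.2794 0.197 ] box [0.5564 0.2792 0.197 ] n 248 diam est 0.04353584558824668 [19 18]
```

View pics/p3.png

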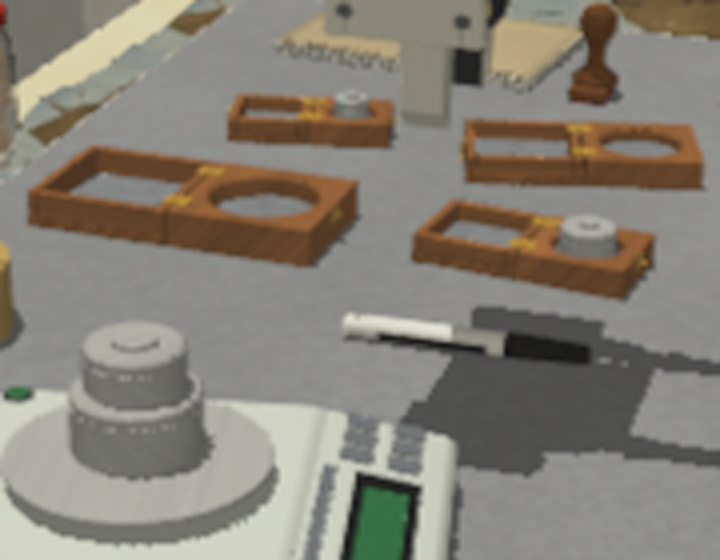

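S and XS both stand seated in their wells, and the M and L stack is undisturbed. Next is M.

>>> carry_out(deltas=[[1.2,-3.2,0,0,0,0,0.8],[1.2,-3.2,0,0,0,0,0.8],[1.2,-3.2,0,0,0,0,0.8],[1.2,-3.2,0,0,0,0,0.75],[1.2,-3.2,0,0,0,0,0.72],[1.2,-3.2,0,0,0,0,0.7],[0.7,-1.9,0,0,0,0,0.7],[0,0,0,0,0,0,0.7]], force=5)

```text
time: 20.03
tool_pos: [0.5562, 0.284, 0.2606]
tool_rot: [-3.141, 0.0, 0.003]
contact_force: [-0.4, -0.0, -1.1]
opening: 0.0644
grip_force: 0.0
```

>>> carry_out(deltas=[[0,0,2,0,0,0,0.7],[0,0,2,0,0,0,0.7],[0,0,1.5,0,0,0,0.7],[0,0,0.8,0,0,0,0.65],[0,0,0,0,0,0,0.63],[0,0,0,0,0,0,0.62],[0,0,0,0,0,0,0.61],[0,0,0,0,0,0,0.6]])

```text
time: 20.7
tool_pos: [0.5564, 0.2805, 0.2]
tool_rot: [-3.141, -0.002, -0.0]
contact_force: [0.3, -1.4, 0.0]
opening: 0.0554
grip_force: 0.0
```

>>> carry_out(deltas=[[0,0.05,0.4,0,0,0,0.58],[0,0,0.4,0,0,0,0.57],[0,0,0,0,0,0,0.55],[0,0,0,0,0,0,0.54],[0,0,0,0,0,0,0.52],[0,0,0,0,0,0,0.5],[0,0,0,0,0,0,0.48],[0,0,0,0,0,0,0.46]])

```text
time: 21.37
tool_pos: [0.5559, 0.2797, 0.1907]
tool_rot: [3.141, -0.0, -0.0]
contact_force: [-0.6, -1.7, -0.0]
opening: 0.0448
grip_force: 5.0
```

>>> carry_out(deltas=[[0,0,0,0,0,0,0.4],[0,0,0,0,0,0,0.2],[0,0,0,0,0,0,0],[0,0,0,0,0,0,0],[0,0,0,0,0,0,0],[0,0,0,0,0,0,0],[0,0,0,0,0,0,0],[0,0,0,0,0,0,0]], force=25)

```text
time: 22.03
tool_pos: [0.5559, 0.2799, 0.1907]
tool_rot: [3.141, -0.0, -0.0]
contact_force: [-0.1, -0.7, 0.2]
opening: 0.0441
grip_force: 25.0
```

>>> carry_out(deltas=[[0,0,-0.5,0,0,0,0],[0,0,-1,0,0,0,0],[0,0,-1.5,0,0,0,0],[0,0,-1.5,0,0,0,0],[-0.3,1.5,-0.5,0,0,0,0],[-0.7,3,0,0,0,0,0],[-0.7,3.3,0,0,0,0,0],[-0.7,3.3,0,0,0,0,0]])

```text
time: 22.7
tool_pos: [0.5309, 0.1676, 0.2408]
tool_rot: [3.141, 0.0, 0.001]
contact_force: [1.0, -0.3, -2.4]
opening: 0.0443
grip_force: 25.0
```

>>> carry_out(deltas=[[-0.7,3.3,0,0,0,0,0],[-0.7,3.3,0,0,0,0,0],[-0.7,3.3,0,0,0,0,0],[-0.7,3.3,0,0,0,0,0],[-0.7,3.3,0,0,0,0,0],[-0.7,3.3,0,0,0,0,0],[-0.7,3.3,0,0,0,0,0],[-0.7,3.3,0,0,0,0,0]])

```text
time: 23.37
tool_pos: [0.4746, -0.0967, 0.2411]
tool_rot: [3.141, -0.0, -0.0]
contact_force: [0.9, -0.2, -2.1]
opening: 0.0446
grip_force: 25.0
```

>>> carry_out(deltas=[[-0.7,3.3,0,0,0,0,0],[-0.7,3.3,0,0,0,0,0],[-0.7,3.3,0,0,0,0,0],[-0.7,3.3,0,0,0,0,0],[-0.6,3.2,0,0,0,0,0],[-0.3,2,0,0,0,0,0],[0,0,0,0,0,0,0],[0,0,0,0,0,0,0]])

```text
time: 24.03
tool_pos: [0.4379, -0.2799, 0.2406]
tool_rot: [-3.141, 0.0, -0.003]
contact_force: [-0.2, 0.4, -1.5]
opening: 0.0441
grip_force: 25.0
```

>>> carry_out(deltas=[[-0.4,0.1,2,0,0,0,0],[-0.4,0,3,0,0,0,0],[0,0,3,0,0,0,0],[0,0,2,0,0,0,0],[0,0,1,0,0,0,0],[0,0,0,0,0,0,0],[0,0,0,0,0,0,0],[0,0,0,0,0,0,0]])

```text
time: 24.7
tool_pos: [0.4317, -0.2803, 0.1323]
tool_rot: [3.14, -0.002, 0.001]
contact_force: [0.2, 0.1, -1.9]
opening: 0.0442
grip_force: 25.0
```

>>> carry_out(deltas=[[-0.15,0.1,0.5,0,0,0,0],[0,0,0.6,0,0,0,0],[0,0,0.6,0,0,0,0],[0,0,0.3,0,0,0,0],[0,0,0.1,0,0,0,0],[0,0,0.05,0,0,0,0],[0,0,0,0,0,0,0],[0,0,0,0,0,0,0]])

```text
time: 25.37
tool_pos: [0.4294, -0.2811, 0.1093]
tool_rot: [3.141, -0.0, -0.0]
contact_force: [0.4, 0.2, -1.8]
opening: 0.0448
grip_force: 25.0
```

Still carrying about 2 N, so it hasn't reached the floor. Lowering it the last bit and releasing.

>>> carry_out(deltas=[[0,0,0.05,0,0,0,0],[0,0,0,0,0,0,0],[0,0,0,0,0,0,0.42],[0,0,0,0,0,0,0.47],[0,0,0,0,0,0,0.5],[0,0,0,0,0,0,0.55],[0,0,0,0,0,0,0.65],[0,0,0,0,0,0,0.75]])

```text
time: 26.03
tool_pos: [0.4294, -0.2812, 0.1089]
tool_rot: [3.141, -0.0, 0.0]
contact_force: [0.4, -0.1, 0.6]
opening: 0.0592
grip_force: 0.0
```

>>> carry_out(deltas=[[0,0,0,0,0,0,0.75],[0,0,-1,0,0,0,0.75],[0,0,-3,0,0,0,0.75],[0,0,-4,0,0,0,0.75],[0,-1,-4,0,0,0,0.8],[0.5,-3,-2,0,0,0,0.9],[0.7,-3.3,0,0,0,0,0.9],[0.7,-3.3,0,0,0,0,0.9]])

```text
time: 26.7
tool_pos: [0.4489, -0.1746, 0.2514]
tool_rot: [3.139, -0.004, -0.002]
contact_force: [0.7, 0.6, 0.0]
opening: 0.082
grip_force: 0.0
```

>>> carry_out(deltas=[[0.7,-3.3,0,0,0,0,0.9],[0.7,-3.3,0,0,0,0,0.9],[0.7,-3.3,0,0,0,0,0.9],[0.7,-3.3,0,0,0,0,0.9],[0.7,-3.3,0,0,0,0,0.9],[0.7,-3.3,0,0,0,0,0.9],[0,0,0,0,0,0,0.9],[0,0,0,0,0,0,0.9]])

```text
time: 27.37
tool_pos: [0.4903, 0.0244, 0.2493]
tool_rot: [3.141, -0.001, 0.004]
contact_force: [0.2, -0.9, 0.2]
opening: 0.0826
grip_force: 0.0
```

```bash
python3 - <<'E'
from h import *
print(robot.observe()["tool_pos"])
placed(401,262,.115,(.4303,-.2808)); top_of(.172)
a=cams.read_camera("side");cv2.imwrite("pics/p4.png",cv2.resize(a["image"][160:320,180:360],None,fx=4,fy=3.5,interpolation=cv2.INTER_CUBIC))
E
```

```text
[0.49032115 0.02437333 0.24932779]
n 216 h 0.03709759334094405 [ 0.4305 -0.2794  0.115 ] off mm [0.2 1.4]
centroid [0.5558 0.279  0.172 ] box [0.5549 0.279  0.172 ] n 402 diam est 0.056476037540254036 [23 23]
```

View pics/p4.png

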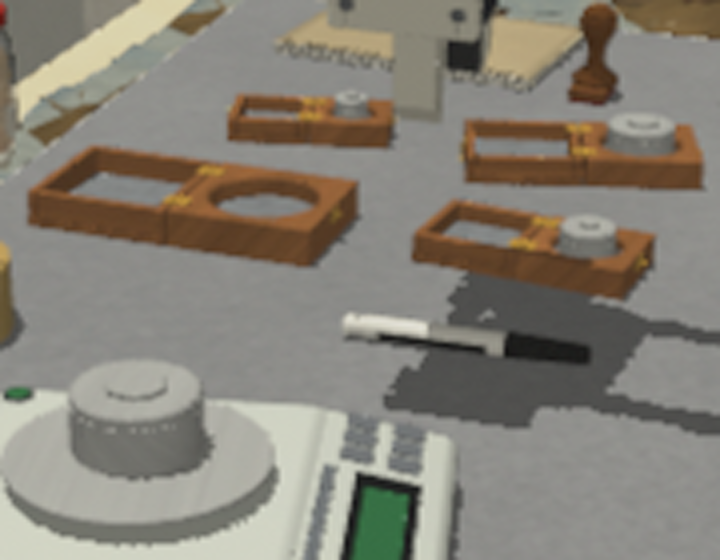

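M is seated. L now stands alone on the pan at about (0.556, 0.2795).

>>> carry_out(deltas=[[0.8,-3.3,0,0,0,0,0.95],[0.8,-3.3,0,0,0,0,0.95],[0.8,-3.3,0,0,0,0,0.95],[0.8,-3.3,0,0,0,0,0.95],[0.8,-3.3,0,0,0,0,0.95],[0.8,-3.3,0,0,0,0,0.95],[0.8,-3.3,0,0,0,0,0.95],[0.7,-2.2,0,0,0,0,0.95]], force=6)

```text
time: 28.18
tool_pos: [0.5539, 0.2771, 0.2487]
tool_rot: [-3.141, 0.0, -0.001]
contact_force: [-0.2, -1.1, -0.1]
opening: 0.0872
grip_force: 0.0
```

>>> carry_out(deltas=[[0,0,0,0,0,0,0.9],[0,0,0,0,0,0,0.9],[0,0,1.5,0,0,0,0.9],[0,0,2,0,0,0,0.85],[0,0,0.5,0,0,0,0.8],[0,0,0,0,0,0,0.8],[0,0,0,0,0,0,0.8],[0,0,0,0,0,0,0.8]])

```text
time: 28.85
tool_pos: [0.554, 0.2753, 0.21]
tool_rot: [-3.141, -0.002, -0.001]
contact_force: [0.0, 0.2, 0.3]
opening: 0.0735
grip_force: 0.0
```

>>> carry_out(deltas=[[0.15,-0.45,0,0,0,0,0.85],[0,0,0,0,0,0,0.85],[0,0,1.5,0,0,0,0.8],[0,0,1.5,0,0,0,0.8],[0,0,1,0,0,0,0.8],[0,0,0.5,0,0,0,0.78],[0,0,0,0,0,0,0.76],[0,0,0,0,0,0,0.74]])

```text
time: 29.52
tool_pos: [0.555, 0.2806, 0.164]
tool_rot: [-3.142, -0.0, 0.0]
contact_force: [0.1, -0.5, -0.0]
opening: 0.0684
grip_force: 0.0
```

>>> carry_out(deltas=[[0.05,0.1,0,0,0,0,0.72],[0,0,0,0,0,0,0.7],[0,0,0,0,0,0,0.68],[0,0,0,0,0,0,0.66],[0,0,0,0,0,0,0.64],[0,0,0,0,0,0,0.62],[0,0,0,0,0,0,0.61],[0,0,0,0,0,0,0.6]])

```text
time: 30.18
tool_pos: [0.5554, 0.2791, 0.1639]
tool_rot: [3.141, -0.0, -0.0]
contact_force: [0.2, -2.8, 1.5]
opening: 0.058
grip_force: 6.0
```

>>> carry_out(deltas=[[0,0,0,0,0,0,0.5],[0,0,0,0,0,0,0.3],[0,0,0,0,0,0,0],[0,0,0,0,0,0,0],[0,0,0,0,0,0,0],[0,0,0,0,0,0,0],[0,0,0,0,0,0,0],[0,0,0,0,0,0,0]], force=45)

```text
time: 30.85
tool_pos: [0.5554, 0.2791, 0.1638]
tool_rot: [3.141, -0.0, -0.0]
contact_force: [-1.4, -4.9, 3.7]
opening: 0.0567
grip_force: 45.0
```

>>> carry_out(deltas=[[0,0,-0.5,0,0,0,0],[0,0,-1,0,0,0,0],[0,0,-1.5,0,0,0,0],[0,0,-1.5,0,0,0,0],[0,0,-1,0,0,0,0],[0,0,-0.5,0,0,0,0],[0,0,0,0,0,0,0],[0,0,0,0,0,0,0]])

```text
time: 31.52
tool_pos: [0.555, 0.2796, 0.2232]
tool_rot: [3.142, 0.001, 0.0]
contact_force: [-1.3, 0.5, -5.8]
opening: 0.0571
grip_force: 45.0
```

Holding it: −5.8 N is the 500 g weight.

>>> carry_out(deltas=[[0.2,1,0,0,0,0,0],[0.4,2,0,0,0,0,0],[0.6,3,0,0,0,0,0],[0.6,3,0,0,0,0,0],[0.6,3,0,0,0,0,0],[0.6,3,0,0,0,0,0],[0.6,3,0,0,0,0,0],[0.6,3,0,0,0,0,0]])

```text
time: 32.18
tool_pos: [0.5969, 0.0672, 0.2227]
tool_rot: [3.141, 0.002, -0.0]
contact_force: [0.9, -0.0, -5.2]
opening: 0.057
grip_force: 45.0
```

>>> carry_out(deltas=[[0.6,3,0,0,0,0,0],[0.6,3,0,0,0,0,0],[0.6,3,0,0,0,0,0],[0.6,3,0,0,0,0,0],[0.4,2,0,0,0,0,0],[0.2,1.2,0,0,0,0,0],[0,0,0,0,0,0,0],[0,0,0,0,0,0,0]])

```text
time: 32.85
tool_pos: [0.6268, -0.0829, 0.2228]
tool_rot: [-3.141, 0.002, -0.001]
contact_force: [-0.4, -0.6, -3.8]
opening: 0.0573
grip_force: 45.0
```

>>> carry_out(deltas=[[0,0,1,0,0,0,0],[0,0,2,0,0,0,0],[0,0,2,0,0,0,0],[0,0,2,0,0,0,0],[0,0,1,0,0,0,0],[0,0,0,0,0,0,0],[0,0,0,0,0,0,0],[0,0,0,0,0,0,0]])

```text
time: 33.52
tool_pos: [0.6281, -0.0822, 0.145]
tool_rot: [3.141, -0.002, 0.001]
contact_force: [0.4, -0.3, -4.7]
opening: 0.057
grip_force: 45.0
```

>>> carry_out(deltas=[[0.05,0.6,0,0,0,0,0],[0,0.65,0,0,0,0,0],[0,0,0,0,0,0,0],[0,0,0.4,0,0,0,0],[0,0,0.4,0,0,0,0],[0,0,0,0,0,0,0],[0,0,0,0,0,0,0],[0,0,0,0,0,0,0]])

```text
time: 34.18
tool_pos: [0.6278, -0.0949, 0.1356]
tool_rot: [-3.142, 0.0, 0.0]
contact_force: [-0.7, -0.5, -3.9]
opening: 0.057
grip_force: 45.0
```

>>> carry_out(deltas=[[0.1,0,0.4,0,0,0,0],[0,0,0.5,0,0,0,0],[0,0,0.5,0,0,0,0],[0,0,0.3,0,0,0,0],[0,0,0.15,0,0,0,0],[0,0,0,0,0,0,0],[0,0,0,0,0,0,0],[0,0,0,0,0,0,0]])

```text
time: 34.85
tool_pos: [0.629, -0.0951, 0.1174]
tool_rot: [3.141, -0.0, -0.0]
contact_force: [-0.4, -0.2, -5.6]
opening: 0.0569
grip_force: 45.0
```

>>> carry_out(deltas=[[0,0,0.1,0,0,0,0],[0,0,0.05,0,0,0,0],[0,0,0.03,0,0,0,0],[0,0,0,0,0,0,0],[0,0,0,0,0,0,0],[0,0,0,0,0,0,0],[0,0,0,0,0,0,0],[0,0,0,0,0,0,0]])

```text
time: 35.52
tool_pos: [0.629, -0.0951, 0.1159]
tool_rot: [3.141, -0.001, 0.0]
contact_force: [-2.2, 1.1, 2.0]
opening: 0.057
grip_force: 45.0
```

The force has changed sign, so it is on the floor. Releasing.

>>> carry_out(deltas=[[0,0,0,0,0,0,0.6],[0,0,0,0,0,0,0.64],[0,0,0,0,0,0,0.7],[0,0,0,0,0,0,0.8],[0,0,0,0,0,0,0.9],[0,0,0,0,0,0,0.9],[0,0,0,0,0,0,0.9],[0,0,0,0,0,0,0.9]])

```text
time: 36.18
tool_pos: [0.6288, -0.0951, 0.1153]
tool_rot: [3.141, -0.0, 0.0]
contact_force: [-0.8, -0.3, 0.5]
opening: 0.0825
grip_force: 0.0
```

>>> carry_out(deltas=[[0,0,-1,0,0,0,0.9],[0,0,-3,0,0,0,0.9],[0,0,-4,0,0,0,0.9],[0,0,-4,0,0,0,0.9],[-1,-3,-3,0,0,0,0.9],[-1,-3,0,0,0,0,0.9],[-1,-3,0,0,0,0,0.9],[-1,-3,0,0,0,0,0.9]])

```text
time: 36.85
tool_pos: [0.5888, 0.0247, 0.2657]
tool_rot: [3.141, -0.002, -0.001]
contact_force: [0.1, 0.4, -0.2]
opening: 0.0826
grip_force: 0.0
```

>>> carry_out(deltas=[[-1,-3,0,0,0,0,0.9],[-1,-3,0,0,0,0,0.9],[0,0,0,0,0,0,0.9],[0,0,0,0,0,0,0.9],[0,0,0,0,0,0,0.9],[0,0,0,0,0,0,0.9],[0,0,0,0,0,0,0.9],[0,0,0,0,0,0,0.9]])

```text
time: 37.52
tool_pos: [0.5696, 0.0826, 0.2639]
tool_rot: [3.141, 0.0, -0.002]
contact_force: [0.1, -0.2, 0.8]
opening: 0.0827
grip_force: 0.0
```

```bash
python3 - <<'E'
from h import *
print(robot.observe()["tool_pos"])
placed(331,188,.124,(.6291,-.0937)); placed(401,262,.115,(.4303,-.2808))
a=cams.read_camera("side");cv2.imwrite("pics/p5.png",cv2.resize(a["image"][160:320,180:360],None,fx=4,fy=3.5,interpolation=cv2.INTER_CUBIC))
E
```

```text
[0.56956075 0.08257928 0.26391893]
n 345 h 0.046211252074768075 [ 0.6302 -0.0937  0.124 ] off mm [1.1 0. ]
n 222 h 0.037020492791589144 [ 0.4307 -0.2791  0.115 ] off mm [0.4 1.7]
```

View pics/p5.png

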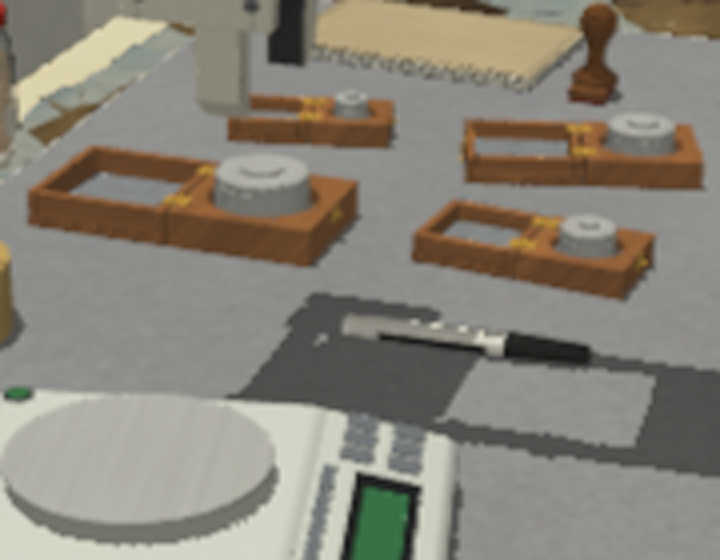

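All four weights stand upright in their wells, the pan is empty, and the gripper is clear of everything.

```bash
python3 -c "
from cell import robot
print(robot.hand_in())"
```

```text
the job is handed in; nothing more can be done
None
```

The job is handed in at about 37.5 s of the 122 s allowed: the final pictures show all four weights upright in their own wells, taken smallest first, with the pan empty and the gripper clear; the hand-in returned no verdict.

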